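Gauge the bore of a microscope adapter collar and store it by size

TASK

Take the metal collar that stands alone on the round cork disc and slide it down over the stepped gauge, pushing the brass drag pointer ahead of it, gently (a push of about 10 N is plenty), until it stops on its step: top step is one, middle two, bottom three. Then lift it off and put it upright on the storage peg with that number of bars, flat on the board, leaving the pointer at its reading. Leave the other two collars on their pad and everything else on the bench alone.

Things in the scene. Friction and masses are not known exactly. Their poses are not given: they have to be found in the camera images.
- collar_a_mid (a point): centre (on the axis, half-way up) of one of three plain aluminium collars, 54 mm outside diameter, 32 mm tall, axis z upright, about 0.1 kg. Outside alike; their bores are 24, 30 and 36 mm, and which has which is not known and is to be found with the gauge. One of the three stands alone on the cork disc: that is the one to gauge. The other two stand on the pad.
- collar_b_mid (a point): the same point of another such collar (see collar_a_mid)
- collar_c_mid (a point): the same point of another such collar (see collar_a_mid)
- cork_top (a point): centre of the upper face of the round cork disc, 84 mm across and 6 mm thick, fixed on the bench
- pad_top (a point): centre of the upper face of the blue rectangular dissecting pad, 100 by 200 mm (its x and y) and 6 mm thick, fixed on the bench; the two spare collars stand on it, about 110 mm apart
- gauge_axis (a point): bore gauge, fixed: this point is on the vertical axis of its steel mandrel, at bench height; x towards its post (away from the robot, give or take 0.4 rad). Grey base plate 14 mm thick, 90 mm wide in y. The mandrel's rounded tip is 101 mm above the bench; downwards its diameter grows 21, 27, 33, 39 mm in three 45-degree conical steps. Put the fingers either side along y, clear of the post
- post_top (a point): top of the gauge's 10 mm round post, 106 mm above the bench and 72 mm from the mandrel's axis towards the gauge's +x; the drag pointer slides on it
- step_one (a point): point on the mandrel's axis at the top step (one engraved line), 72 mm above the bench: the underside of a collar of 24 mm bore stops here
- step_two (a point): the same at the middle step (two lines), 54 mm above the bench: a 30 mm bore stops here
- step_three (a point): the same at the bottom step (three lines), 36 mm above the bench: a 36 mm bore stops here
- pointer_top (a point): drag pointer: a flat brass ring (42 mm inside, 53 mm outside diameter, 4 mm thick) around the mandrel, on an arm from the post. This point is the middle of the ring's upper face, on which the collar's underside rests while pushing it down
- pointer (a joint): how far the drag pointer has been pushed down, in m: its upper face is 90 mm minus this above the bench. It starts 0 to 6 mm down. It takes a steady push of about 6 N and stays where it is left, so a collar just let go does not sink to its step. About 0.018 reads step one, 0.036 two, 0.054 three
- peg_one (a point): fixed wooden storage board, 290 by 80 mm, 16 mm thick, with three equal upright pegs, 16 mm across and 25 mm high, 95 mm apart along its length (x). This point is the foot of the peg with one bar beside it (nearest the robot), on the board's upper face
- peg_two (a point): the same point of the middle peg, two bars
- peg_three (a point): the same point of the peg with three bars (farthest from the robot)

How it is judged:
On the way:
1. the collar, level on the mandrel, has pushed the pointer down and is pressed onto its step (((contact force between collar_a and mandrel above 2 N and horizontal distance between collar_a_mid and gauge_axis below 0.003 m and z of collar_a_mid in the frame of gauge_axis between 0.084 and 0.09 m and angle between collar_a_mid's own z axis and vertical below 0.07 rad and value of joint pointer between 0.015 and 0.022 m) or (contact force between collar_a and mandrel above 2 N and horizontal distance between collar_a_mid and gauge_axis below 0.003 m and z of collar_a_mid in the frame of gauge_axis between 0.066 and 0.072 m and angle between collar_a_mid's own z axis and vertical below 0.07 rad and value of joint pointer between 0.033 and 0.04 m) or (contact force between collar_a and mandrel above 2 N and horizontal distance between collar_a_mid and gauge_axis below 0.003 m and z of collar_a_mid in the frame of gauge_axis between 0.048 and 0.054 m and angle between collar_a_mid's own z axis and vertical below 0.07 rad and value of joint pointer between 0.051 and 0.058 m) or (contact force between collar_b and mandrel above 2 N and horizontal distance between collar_b_mid and gauge_axis below 0.003 m and z of collar_b_mid in the frame of gauge_axis between 0.084 and 0.09 m and angle between collar_b_mid's own z axis and vertical below 0.07 rad and value of joint pointer between 0.015 and 0.022 m) or (contact force between collar_b and mandrel above 2 N and horizontal distance between collar_b_mid and gauge_axis below 0.003 m and z of collar_b_mid in the frame of gauge_axis between 0.066 and 0.072 m and angle between collar_b_mid's own z axis and vertical below 0.07 rad and value of joint pointer between 0.033 and 0.04 m) or (contact force between collar_b and mandrel above 2 N and horizontal distance between collar_b_mid and gauge_axis below 0.003 m and z of collar_b_mid in the frame of gauge_axis between 0.048 and 0.054 m and angle between collar_b_mid's own z axis and vertical below 0.07 rad and value of joint pointer between 0.051 and 0.058 m) or (contact force between collar_c and mandrel above 2 N and horizontal distance between collar_c_mid and gauge_axis below 0.003 m and z of collar_c_mid in the frame of gauge_axis between 0.084 and 0.09 m and angle between collar_c_mid's own z axis and vertical below 0.07 rad and value of joint pointer between 0.015 and 0.022 m) or (contact force between collar_c and mandrel above 2 N and horizontal distance between collar_c_mid and gauge_axis below 0.003 m and z of collar_c_mid in the frame of gauge_axis between 0.066 and 0.072 m and angle between collar_c_mid's own z axis and vertical below 0.07 rad and value of joint pointer between 0.033 and 0.04 m) or (contact force between collar_c and mandrel above 2 N and horizontal distance between collar_c_mid and gauge_axis below 0.003 m and z of collar_c_mid in the frame of gauge_axis between 0.048 and 0.054 m and angle between collar_c_mid's own z axis and vertical below 0.07 rad and value of joint pointer between 0.051 and 0.058 m))), for 0.1 s.
At the end, for the whole second after the job is handed in: The collar from the cork disc stands upright and at rest over the peg whose bars match its step (within 14 mm of the peg's axis, underside within 3 mm of the board), the pointer still reads that step (3 mm above to 4 mm below), and the other two collars stand on the pad (((((horizontal distance between collar_a_mid and peg_one below 0.014 m and z of collar_a_mid in the frame of peg_one between 0.013 and 0.019 m and value of joint pointer between 0.015 and 0.022 m) or (horizontal distance between collar_a_mid and peg_two below 0.014 m and z of collar_a_mid in the frame of peg_two between 0.013 and 0.019 m and value of joint pointer between 0.033 and 0.04 m) or (horizontal distance between collar_a_mid and peg_three below 0.014 m and z of collar_a_mid in the frame of peg_three between 0.013 and 0.019 m and value of joint pointer between 0.051 and 0.058 m)) and angle between collar_a_mid's own z axis and vertical below 0.08 rad and linear speed of collar_a below 0.02 m/s and horizontal distance between each of collar_b_mid, collar_c_mid and pad_top below 0.095 m and z of each of collar_b_mid, collar_c_mid in the frame of pad_top below 0.019 m and angle between each of collar_b_mid, collar_c_mid's own z axis and vertical below 0.1 rad) or (((horizontal distance between collar_b_mid and peg_one below 0.014 m and z of collar_b_mid in the frame of peg_one between 0.013 and 0.019 m and value of joint pointer between 0.015 and 0.022 m) or (horizontal distance between collar_b_mid and peg_two below 0.014 m and z of collar_b_mid in the frame of peg_two between 0.013 and 0.019 m and value of joint pointer between 0.033 and 0.04 m) or (horizontal distance between collar_b_mid and peg_three below 0.014 m and z of collar_b_mid in the frame of peg_three between 0.013 and 0.019 m and value of joint pointer between 0.051 and 0.058 m)) and angle between collar_b_mid's own z axis and vertical below 0.08 rad and linear speed of collar_b below 0.02 m/s and horizontal distance between each of collar_a_mid, collar_c_mid and pad_top below 0.095 m and z of each of collar_a_mid, collar_c_mid in the frame of pad_top below 0.019 m and angle between each of collar_a_mid, collar_c_mid's own z axis and vertical below 0.1 rad) or (((horizontal distance between collar_c_mid and peg_one below 0.014 m and z of collar_c_mid in the frame of peg_one between 0.013 and 0.019 m and value of joint pointer between 0.015 and 0.022 m) or (horizontal distance between collar_c_mid and peg_two below 0.014 m and z of collar_c_mid in the frame of peg_two between 0.013 and 0.019 m and value of joint pointer between 0.033 and 0.04 m) or (horizontal distance between collar_c_mid and peg_three below 0.014 m and z of collar_c_mid in the frame of peg_three between 0.013 and 0.019 m and value of joint pointer between 0.051 and 0.058 m)) and angle between collar_c_mid's own z axis and vertical below 0.08 rad and linear speed of collar_c below 0.02 m/s and horizontal distance between each of collar_a_mid, collar_b_mid and pad_top below 0.095 m and z of each of collar_a_mid, collar_b_mid in the frame of pad_top below 0.019 m and angle between each of collar_a_mid, collar_b_mid's own z axis and vertical below 0.1 rad))); the robot touches nothing.
It fails at once if a collar is forced on the gauge: contact forces around its bore and on the pointer add up to more than 40 N (a downward push of about 20 N on the 45-degree step) (contact force between any of collar_a, collar_b, collar_c and gauge above 40 N).
It fails at once if a second collar is moved (distance of each of collar_a_mid, collar_b_mid from where it was at the start of the episode above 0.015 m or distance of each of collar_a_mid, collar_c_mid from where it was at the start of the episode above 0.015 m or distance of each of collar_b_mid, collar_c_mid from where it was at the start of the episode above 0.015 m).
It fails at once if something else on the bench is moved by more than 30 mm (distance of any of pencil, probe, beaker, dish, soap, spray, eraser, jar from where it was at the start of the episode above 0.03 m).
It also fails if it takes over 48 s, if anything falls off the work surface, if the arm or the gripper's body presses on something with over 40 N, if the wrist force passes 120 N, or if a joint passes its speed limit or range.

ROBOT

A 7-joint arm with a two-finger parallel gripper is mounted at the origin on the work surface. World frame = base frame: x ahead of the robot, y to its left, z up, the work surface at z = 0. Lengths are in m, angles in rad, forces in N, time in s.
With the tool pointing down it reaches from about 0.4 to 0.875 m from the base axis. Payload 19.3 kg.
Tool frame: the origin (TCP) lies at the very end of the fingers, on their centre line; the grasp point (between the pads) lies 19 mm behind it; z points along the fingers, y is the line along which they close (so a half turn about z gives the same grasp; the last joint's range is limited). The gripper opens to 85 mm and grips with 20 to 120 N. Pads are 22 mm wide; open, the fingers measure 114 mm over their backs; the gripper's body (76 mm by 85 mm) begins 54 mm behind the grasp point. The pads swing forward as they close: fully open they stand 13 mm farther back than shut.
Start: joints at [-1.297, 0.521, -0.036, 1.599, 0.021, 1.021, -0.113], TCP at [0.211, 0.588, 0.231] pointing down, gripper open.
Joint ranges: [-2.91, 2.91], [-0.3, 2.13], [-1.5, 1.42], [0.17, 2.43], [-1.26, 4.41], [0.16, 1.93], [-2.52, 2.52]. Speed limits (rad/s): [1.89, 1.89, 2.39, 2.39, 3.01, 3.01, 3.01].

INTERFACE

Orientations are given as [roll, pitch, yaw] about the fixed x, y, z axes, in that order (R = Rz(yaw) Ry(pitch) Rx(roll)).
In Python, from workcell import bot gives the robot as it stands.
- The arm moves only by the tool carry_out, never from a script. Its argument "rows" is a list that holds one entry, the list of rows, each a list of 4 numbers: the shift along the tool's x, y, z in m, then the turn about the tool's z in degrees. In form: [[[x, y, z, twist], ...]]. A call has 1 to 12 rows; each row is the pose to reach, as a shift and turn from the pose commanded when the call began, along the tool's axes at that moment; what a row does not reach only later rows make up. A row lasts 1/12 s, in which the tool goes at most 41.7 mm and 7.16 degrees, less where a joint would pass 70% of its speed; a pose out of reach is approached as far as the arm can. A call with a gripper value outside its range is refused whole. "grip" is the finger opening in m, from 0 to 0.0854, set as the call begins (left out, the last holds). The fingers move at their own pace and stop on an object; "grip_force" is the grip in N (left out, the last holds). Time passes only in rows, so rows that repeat a pose let the fingers close. It gives the time, the measured TCP pose, the force, the opening and the grip force at its end, in the units of the state.
- bot.observe(): the state, without advancing time (a new reading comes with each control period).
- bot.grab_frame(name): name is "scene" or "top" or "wrist"; returns a dict with "pixels" (480x640x3 uint8, red, green, blue), "K" (3x3 intrinsics, pixels), "pose" (4x4, takes a point from camera to world coordinates). Camera axes: x right, y down, z forward; pixel columns grow to the right and rows downward; lengths in m; the calibration is good to about 2 mm. The wrist camera is an equidistant fisheye: a pixel r from the principal point sees the ray r / f radians off the axis. A picture is of the moment at which its call begins. There is no depth.
- bot.job_done(): hands the job in; it is judged then, once.
Trained networks look in a picture, given as the dict that the camera call returned (one of the last four; its "shot" number tells which), for a name from the list of things; names that differ only in an ending like _2 or _b are one class to them, and where a whole thing is asked for, a point or a joint stands for the part that bears it (a point fixed in the world has none). Each returns a list of dicts, best first, with "conf" (0 to 1); they miss things now and then, are a little off and sometimes report something else, mostly with a low value. They report only what shows in the picture. A call takes as long as a camera call.
- bot.look_for(picture, label): "position" ([column, row] in pixels, amid what is visible of it).
- bot.regions_of(picture, label): "region" (480x640 bool, what is visible of it) and "position" ([column, row] in pixels, amid what is visible of it).
- bot.spot_point(picture, label): "position" ([column, row] in pixels: a listed point, or the origin of a listed thing).
The state is a dict: "clock": time; "qpos": joint angles; "qd": joint speeds; "joint_efforts": joint torques, N m; "position": TCP position; "tool_rot": TCP orientation; "force": force on the tool from outside, world axes, zero at the start; "moment": the same for the moment, N m; "grip_width": finger opening in m; "finger_force": force on a finger pad.
Only numpy, scipy, OpenCV 4.12 (cv2) and the standard library are available. Lean on these libraries where they do the work, as an engineer would, in place of code of your own. Each camera call takes 0.05 s, during which the arm holds its last target. There are 200 camera calls.

## Working session

There is one attempt and no reset: what is moved stays moved. The work goes in short steps, Python scripts to look and compute and a tool call to move; the robot and the scene stay as the last step left them, time stands still between calls to the robot, and variables do not carry over. Pictures are saved under pics/ and viewed, at most 10 in all, crops included, and the job is handed in when it is done.

Besides the shell and the picture viewer there is one more tool, called after "Call:" in YAML: its name, and indented under it one key for each argument. carry_out: Moves the arm, as the interface text tells. Its arguments: {"type":"object","properties":{"rows":{"type":"array","items":{"type":"array","items":{"type":"array","items":{"type":"number"}}}},"grip":{"type":"number"},"grip_force":{"type":"number"}},"required":["rows"]}

```bash
mkdir -p pics
cat > h.py <<'E'
import numpy as np, cv2
from workcell import bot
def ray(f,px,fish=False):
    K=f["K"];T=np.array(f["pose"]);x=(px[0]-K[0][2])/K[0][0];y=(px[1]-K[1][2])/K[1][1]
    if fish:
        r=np.hypot(x,y);s=np.sin(r)/r if r>1e-9 else 1
        d=np.array([x*s,y*s,np.cos(r)])
    else: d=np.array([x,y,1.])
    d=T[:3,:3]@d
    return T[:3,3],d/np.linalg.norm(d)
def atz(r,z): o,d=r; return o+d*(z-o[2])/d[2]
def tri(rs):
    A=np.zeros((3,3));b=np.zeros(3)
    for o,d in rs:
        P=np.eye(3)-np.outer(d,d);A+=P;b+=P@o
    p=np.linalg.solve(A,b); e=max(np.linalg.norm((np.eye(3)-np.outer(d,d))@(p-o)) for o,d in rs)
    return p,e
E
cat > a.py <<'E'
from h import *
s=bot.observe();print({k:np.round(v,3).tolist() for k,v in s.items()})
S=bot.grab_frame("scene");T=bot.grab_frame("top")
cv2.imwrite("pics/s0.png",S["pixels"][:,:,::-1]);cv2.imwrite("pics/t0.png",T["pixels"][:,:,::-1])
for l in ["collar_a_mid","cork_top","pad_top","gauge_axis","post_top","step_one","pointer_top","peg_one","peg_two","peg_three"]:
    a=bot.spot_point(S,l)[:4];b=bot.spot_point(T,l)[:4]
    print(l,[(np.round(q["position"]).tolist(),round(q["conf"],2)) for q in a],[(np.round(q["position"]).tolist(),round(q["conf"],2)) for q in b])
    for i,q in enumerate(a):
        for j,w in enumerate(b):
            p,e=tri([ray(S,q["position"]),ray(T,w["position"])])
            if e<.006: print("   ",i,j,p.round(4),round(e,4))
E
python3 a.py
```

```text
{'clock': 0.0, 'qpos': [-1.297, 0.522, -0.036, 1.6, 0.021, 1.021, -0.113], 'qd': [0.0, 0.001, -0.0, -0.0, 0.0, -0.001, -0.001], 'joint_efforts': [0.0, -92.712, 1.98, -36.992, 0.018, 0.008, -0.0], 'position': [0.211, 0.588, 0.231], 'tool_rot': [-3.14, 0.0, 2.798], 'force': [0.06, 0.477, 0.296], 'moment': [-0.017, 0.07, -0.078], 'finger_force': 0.0, 'grip_width': 0.085}
collar_a_mid [([235.0, 250.0], 0.6)] [([392.0, 210.0], 0.78), ([387.0, 293.0], 0.63), ([256.0, 259.0], 0.25)]
    0 0 [ 0.6219 -0.1996  0.0212] 0.0016
cork_top [([213.0, 223.0], 0.71), ([303.0, 226.0], 0.65)] [([387.0, 297.0], 0.87)]
    1 0 [ 0.4459 -0.187   0.004 ] 0.0008
pad_top [([223.0, 246.0], 0.56)] [([416.0, 211.0], 0.76), ([249.0, 254.0], 0.4)]
    0 0 [ 0.6252 -0.2532 -0.0036] 0.0018
gauge_axis [([355.0, 312.0], 0.59)] [([256.0, 263.0], 0.85), ([393.0, 210.0], 0.57)]
    0 0 [ 0.5156  0.0785 -0.0091] 0.0014
post_top [([333.0, 295.0], 0.67)] [([241.0, 214.0], 0.66)]
    0 0 [0.5873 0.0952 0.1095] 0.0024
step_one [] [([251.0, 254.0], 0.79), ([241.0, 215.0], 0.23)]
pointer_top [([356.0, 277.0], 0.75)] [([252.0, 256.0], 0.91)]
    0 0 [0.5131 0.0745 0.088 ] 0.0017
peg_one [([465.0, 328.0], 0.67)] [([163.0, 314.0], 0.66)]
    0 0 [0.4076 0.2547 0.0266] 0.0044
peg_two [([434.0, 364.0], 0.97)] [([160.0, 268.0], 0.9)]
    0 0 [0.5    0.2672 0.016 ] 0.0021
peg_three [([402.0, 402.0], 0.57)] [([154.0, 223.0], 0.83)]
    0 0 [0.5939 0.2819 0.0145] 0.0005
```

View pics/s0.png

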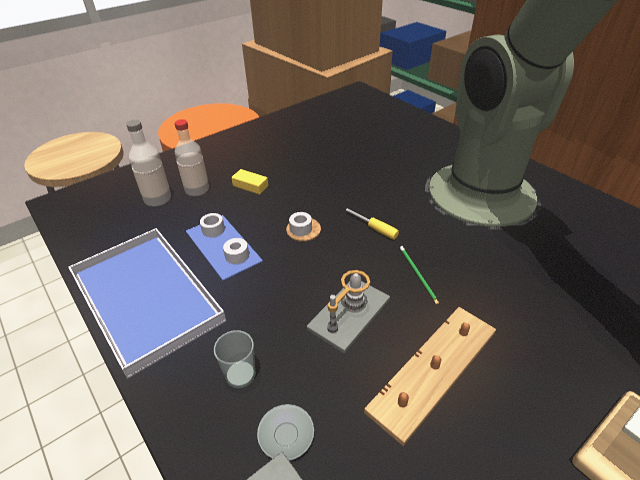

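View pics/t0.png

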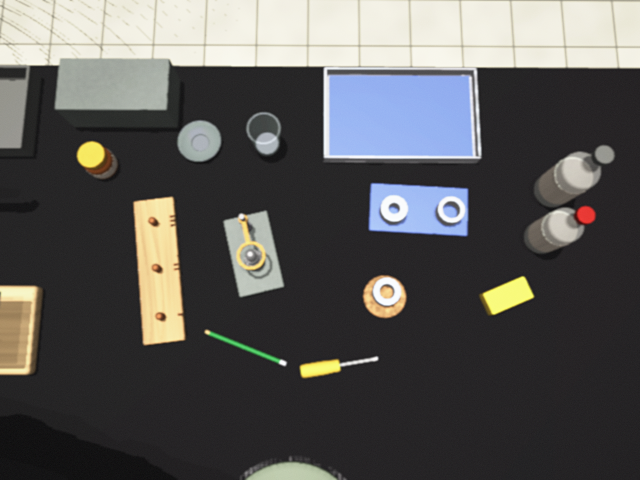

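The cork collar sits at scene (301,223) and top (387,292). The two spares are on the blue pad, the gauge is at top (250,256) with its post towards +x, and the board is to the left of it. I'll move over the board first and measure with the wrist camera on the way.

Call:
carry_out:
  rows:
    - [[-0.36,-0.23,-0.04,-34],[-0.36,-0.23,-0.04,-34],[-0.36,-0.23,-0.04,-34],[-0.36,-0.23,-0.04,-34],[-0.36,-0.23,-0.04,-34],[-0.36,-0.23,-0.04,-34],[-0.36,-0.23,-0.04,-34],[-0.36,-0.23,-0.04,-34],[-0.36,-0.23,-0.04,-34],[-0.36,-0.23,-0.04,-34],[-0.36,-0.23,-0.04,-34],[-0.36,-0.23,-0.04,-34]]
  grip: 0.0854

```text
clock: 2.1
position: [0.4747, 0.2465, 0.2718]
tool_rot: [-3.14, 0.001, -2.898]
force: [-0.4, -0.2, -0.6]
grip_width: 0.0853
finger_force: 0.0
```

```bash
cat > w.py <<'E'
import sys
from h import *
s=bot.observe();print({k:np.round(s[k],4).tolist() for k in ("clock","qpos","position","tool_rot","force","grip_width")})
W=bot.grab_frame("wrist");n,ls=sys.argv[1],sys.argv[2:]
cv2.imwrite(f"pics/{n}.png",W["pixels"][:,:,::-1])
Z=dict(collar_a_mid=.022,cork_top=.006,pad_top=.006,gauge_axis=0,post_top=.106,step_one=.072,pointer_top=.087,peg_one=.016,peg_two=.016,peg_three=.016)
import json,os
D=json.load(open("d.json")) if os.path.exists("d.json") else {}
for l in ls:
    for q in bot.spot_point(W,l)[:3]:
        r=ray(W,q["position"],True)
        print(l,np.round(q["position"]),round(q["conf"],2),"at z:",atz(r,Z[l]).round(4))
        D.setdefault(l,[]).append([n,r[0].tolist(),r[1].tolist()])
json.dump(D,open("d.json","w"))
E
python3 w.py w1 gauge_axis post_top step_one pointer_top peg_one peg_two peg_three
```

```text
{'clock': 2.1, 'qpos': [-0.5461, 0.3342, -0.0577, 1.7884, 0.024, 1.0188, 1.2011], 'position': [0.4747, 0.2465, 0.2718], 'tool_rot': [-3.1404, 0.0012, -2.8981], 'force': [-0.362, -0.2025, -0.5555], 'grip_width': 0.0853}
post_top [158. 286.] 0.95 at z: [0.5879 0.0938 0.106 ]
step_one [162. 207.] 0.95 at z: [0.5167 0.077  0.072 ]
pointer_top [158. 208.] 0.8 at z: [0.513  0.0789 0.087 ]
peg_one [358. 134.] 0.74 at z: [0.4059 0.2567 0.016 ]
peg_two [346. 219.] 0.83 at z: [0.5007 0.268  0.016 ]
peg_three [337. 293.] 0.63 at z: [0.593  0.2805 0.016 ]
```

Call:
carry_out:
  rows:
    - [[0.025,-0.165,0,0],[0.025,-0.165,0,0],[0.025,-0.165,0,0],[0.025,-0.165,0,0],[0.025,-0.165,0,0],[0.025,-0.165,0,0]]

```text
clock: 3.0
position: [0.4887, 0.0826, 0.2715]
tool_rot: [-3.141, 0.0, -2.895]
force: [-0.7, 0.7, -0.2]
grip_width: 0.0856
finger_force: 0.0
```

```bash
python3 w.py w2 gauge_axis post_top step_one pointer_top peg_one peg_two peg_three collar_a_mid cork_top
python3 - <<'E'
from h import *;import json
for l,v in json.load(open("d.json")).items():
    if len(v)>1: p,e=tri([(np.array(a[1]),np.array(a[2])) for a in v]);print(l,len(v),p.round(4),round(e,4))
E
```

```text
{'clock': 3.0, 'qpos': [-0.295, 0.269, 0.0094, 1.8851, -0.0025, 0.9873, 1.5325], 'position': [0.4887, 0.0826, 0.2715], 'tool_rot': [-3.1412, 0.0002, -2.8953], 'force': [-0.6957, 0.6968, -0.1876], 'grip_width': 0.0856}
gauge_axis [322. 212.] 0.69 at z: [0.5177 0.0767 0.    ]
gauge_axis [116. 118.] 0.62 at z: [ 0.4578 -0.1994  0.    ]
post_top [320. 317.] 0.79 at z: [0.5898 0.0952 0.106 ]
post_top [116. 116.] 0.24 at z: [ 0.4436 -0.1333  0.106 ]
step_one [319. 230.] 0.76 at z: [0.516  0.0755 0.072 ]
pointer_top [127. 112.] 0.27 at z: [ 0.44   -0.1331  0.087 ]
peg_one [498. 165.] 0.96 at z: [0.4071 0.2579 0.016 ]
peg_two [480. 243.] 0.63 at z: [0.5024 0.268  0.016 ]
peg_three [461. 310.] 0.72 at z: [0.5946 0.2794 0.016 ]
collar_a_mid [100. 249.] 0.96 at z: [ 0.6264 -0.1962  0.022 ]
collar_a_mid [ 37. 225.] 0.63 at z: [ 0.6199 -0.3153  0.022 ]
collar_a_mid [481. 243.] 0.16 at z: [0.501  0.2662 0.022 ]
cork_top [125. 114.] 0.57 at z: [ 0.4508 -0.1839  0.006 ]
post_top 3 [0.4275 0.1042 0.3688] 0.0951
step_one 2 [0.5174 0.0756 0.0689] 0.0004
pointer_top 2 [0.3546 0.2557 0.6234] 0.0654
peg_one 2 [0.4064 0.2565 0.0187] 0.0006
peg_two 2 [0.5017 0.2682 0.0154] 0.0008
peg_three 2 [0.5954 0.281  0.0127] 0.0006
gauge_axis 2 [0.4066 0.0618 0.414 ] 0.0
collar_a_mid 3 [0.4066 0.0618 0.414 ] 0.0
```

View pics/w2.png

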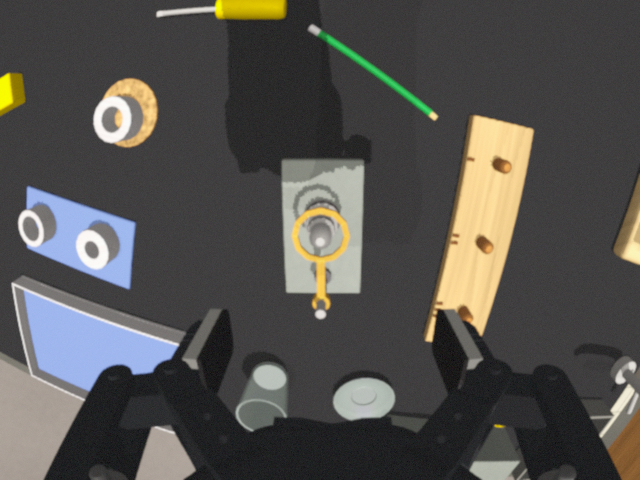

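The wrist view shows the mandrel ring at (320,235), the post at (320,315), the cork with its collar at (120,115), and the pegs at (502,165), (485,243) and (463,315). Next I move above the collar.

Call:
carry_out:
  rows:
    - [[0.106,-0.252,0.06,0],[0.106,-0.252,0.06,0],[0.106,-0.252,0.06,0],[0.106,-0.252,0.06,0],[0.106,-0.252,0.06,0],[0.106,-0.252,0.06,0],[0.106,-0.252,0.06,0],[0.106,-0.252,0.06,0],[0.106,-0.252,0.06,0]]

```text
clock: 4.25
position: [0.4476, -0.1872, 0.2109]
tool_rot: [3.141, -0.001, -2.895]
force: [1.1, 0.5, -1.0]
grip_width: 0.0855
finger_force: 0.0
```

```bash
python3 w.py w3 collar_a_mid cork_top
python3 - <<'E'
from h import *
W=bot.grab_frame("wrist");T=np.array(W["pose"]);print(T.round(3).tolist(),W["K"])
for q in bot.regions_of(W,"collar_a_mid")[:3]: print(q["conf"],np.round(q["position"]),q["region"].sum())
E
```

```text
{'clock': 4.25, 'qpos': [0.1663, 0.33, 0.1347, 1.9863, -0.0586, 0.8297, 2.1509], 'position': [0.4476, -0.1872, 0.2109], 'tool_rot': [3.1415, -0.0008, -2.8949], 'force': [1.1283, 0.5436, -1.0277], 'grip_width': 0.0855}
collar_a_mid [286. 360.] 0.69 at z: [ 0.6274 -0.196   0.022 ]
cork_top [339. 205.] 0.97 at z: [ 0.4473 -0.181   0.006 ]
[[-0.248, 0.915, 0.317, 0.367], [0.969, 0.235, 0.08, -0.206], [-0.001, 0.327, -0.945, 0.354], [0.0, 0.0, 0.0, 1.0]] [[371.64829954   0.         332.14821217]
 [  0.         371.64829954 238.55690336]
 [  0.           0.           1.        ]]
0.76 [283. 353.] 2179
```

View pics/w3.png

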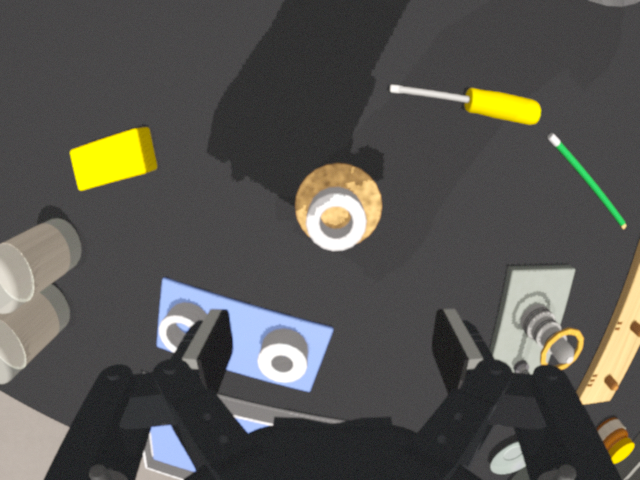

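Run:
```python
from h import *
W=bot.grab_frame("wrist");I=W["pixels"].astype(int)
m=((I.min(2)>215)).astype(np.uint8); m[:, :280]=0;m[:,390:]=0;m[:170]=0;m[260:]=0
n,l,st,c=cv2.connectedComponentsWithStats(m);k=1+st[1:,4].argmax();print(st[k])
cs,_=cv2.findContours((l==k).astype(np.uint8),cv2.RETR_CCOMP,cv2.CHAIN_APPROX_NONE)
for q in sorted(cs,key=len)[-2:]:
    q=cv2.convexHull(q)[:,0].astype(float)
    for z in (.036,.038):
        P=np.array([atz(ray(W,p,True),z)[:2] for p in q]);(x,y),r=cv2.minEnclosingCircle(P.astype(np.float32))
        A=np.c_[2*P,np.ones(len(P))];s=np.linalg.lstsq(A,(P**2).sum(1),rcond=None)[0]
        print(z,s[:2].round(4),"R",np.sqrt(s[2]+s[0]**2+s[1]**2).round(4),"mec",round(x,4),round(y,4),round(r,4))
im=W["pixels"][150:280,260:420,::-1];cv2.imwrite("pics/c.png",cv2.resize(im,None,fx=4,fy=4))
```

```text
[ 304  193   59   55 1453]
0.036 [ 0.4561 -0.1827] R 0.016 mec 0.456 -0.1827 0.0163
0.038 [ 0.4555 -0.1828] R 0.0159 mec 0.4554 -0.1829 0.0162
0.036 [ 0.4564 -0.1822] R 0.0259 mec 0.456 -0.1826 0.0265
0.038 [ 0.4558 -0.1823] R 0.0257 mec 0.4554 -0.1827 0.0263
```

View pics/c.png

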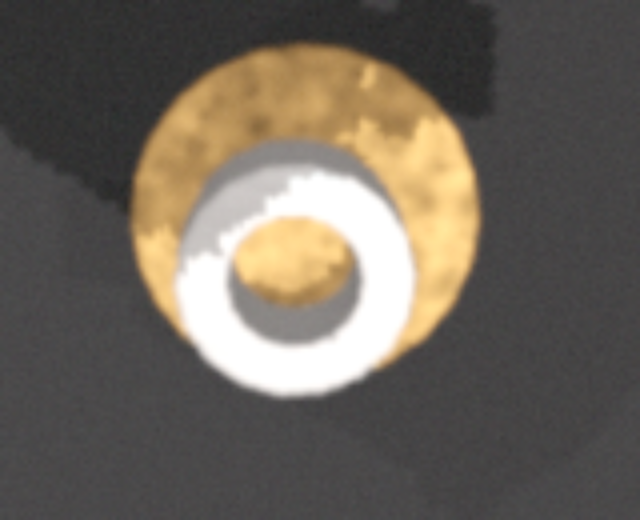

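Run:
```python
from h import *
W=bot.grab_frame("wrist");S=bot.grab_frame("scene");T=bot.grab_frame("top")
c=ray(W,(333.9,219.8),True);print(atz(c,.038))
for n,F,b in (("s",S,(301,216)),("t",T,(387.5,291))):
    x,y=b;cv2.imwrite(f"pics/{n}c.png",cv2.resize(F["pixels"][y.__int__()-25:int(y)+25,int(x)-30:int(x)+30,::-1],None,fx=6,fy=6))
a=cv2.imread("pics/sc.png");b=cv2.imread("pics/tc.png");cv2.imwrite("pics/st.png",np.hstack([a,b]))
print(tri([c,ray(S,(301,216.5))]),tri([c,ray(T,(387.5,291.5))]))
```

```text
[ 0.45507341 -0.18241724  0.038     ]
(array([ 0.45300793, -0.18195605,  0.04207288]), np.float64(0.0011867169875394523)) (array([ 0.45228591, -0.18329014,  0.04833981]), np.float64(0.0001411205033374655))
```

View pics/st.png

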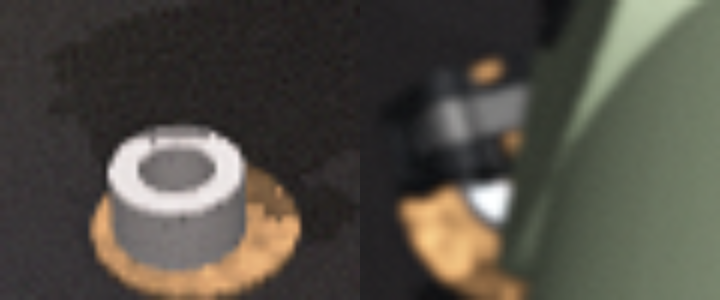

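The scene crop puts the collar's top at about (300,219), which agrees with the wrist estimate of (0.455, -0.182) at z 0.038. The bore-to-outside ratio suggests roughly 30 mm. Descend and grasp.

Call:
carry_out:
  rows:
    - [[-0.008,0.003,0.04,0],[-0.008,0.003,0.08,0],[-0.008,0.003,0.12,0],[-0.008,0.003,0.15,0],[-0.008,0.003,0.175,0],[-0.008,0.003,0.19,0],[-0.008,0.003,0.2,0],[-0.008,0.003,0.2,0],[-0.008,0.003,0.2,0],[-0.008,0.003,0.2,0]]

```text
clock: 5.53
position: [0.4558, -0.1812, 0.0123]
tool_rot: [-3.141, 0.001, -2.892]
force: [0.5, -0.4, 0.4]
grip_width: 0.0854
finger_force: 0.0
```

Call:
carry_out:
  rows:
    - [[0,0,0,0],[0,0,0,0],[0,0,0,0],[0,0,0,0],[0,0,0,0],[0,0,0,0],[0,0,0,0],[0,0,0,0],[0,0,0,0]]
  grip: 0.04
  grip_force: 50

```text
clock: 6.28
position: [0.4556, -0.1811, 0.0124]
tool_rot: [-3.141, 0.001, -2.892]
force: [-3.7, 1.9, 22.2]
grip_width: 0.0531
finger_force: 48.2
```

Call:
carry_out:
  rows:
    - [[0,0,-0.02,0],[0,0,-0.06,0],[0,0,-0.1,0],[0,0,-0.14,0],[0,0,-0.18,0],[-0.018,0.035,-0.2,0],[-0.036,0.07,-0.2,0],[-0.054,0.104,-0.2,0],[-0.072,0.139,-0.2,0],[-0.09,0.173,-0.2,0],[-0.107,0.206,-0.2,0],[-0.122,0.234,-0.2,0]]

```text
clock: 7.28
position: [0.5156, 0.0786, 0.2117]
tool_rot: [3.141, 0.001, -2.891]
force: [1.0, -0.8, -1.2]
grip_width: 0.0531
finger_force: 53.1
```

Call:
carry_out:
  rows:
    - [[0,0,0,0],[0,0,0,0],[0,0,0,0]]

```text
clock: 7.53
position: [0.5153, 0.0754, 0.2114]
tool_rot: [-3.141, -0.0, -2.892]
force: [-0.7, -0.7, -1.5]
grip_width: 0.0533
finger_force: 53.1
```

```bash
python3 w.py w4 collar_a_mid gauge_axis post_top step_one pointer_top
```

```text
{'clock': 7.5333, 'qpos': [-0.3047, 0.382, 0.059, 1.8971, -0.0285, 0.8636, 1.5889], 'position': [0.5153, 0.0754, 0.2114], 'tool_rot': [-3.1412, -0.0002, -2.8921], 'force': [-0.6696, -0.6644, -1.4765], 'grip_width': 0.0533}
collar_a_mid [ 77. 242.] 0.81 at z: [ 0.6196 -0.1977  0.022 ]
gauge_axis [334. 207.] 0.61 at z: [0.5193 0.0778 0.    ]
post_top [332. 326.] 0.66 at z: [0.5865 0.0926 0.106 ]
step_one [334. 226.] 0.59 at z: [0.517 0.077 0.072]
pointer_top [331. 324.] 0.71 at z: [0.5969 0.0942 0.087 ]
```

View pics/w4.png

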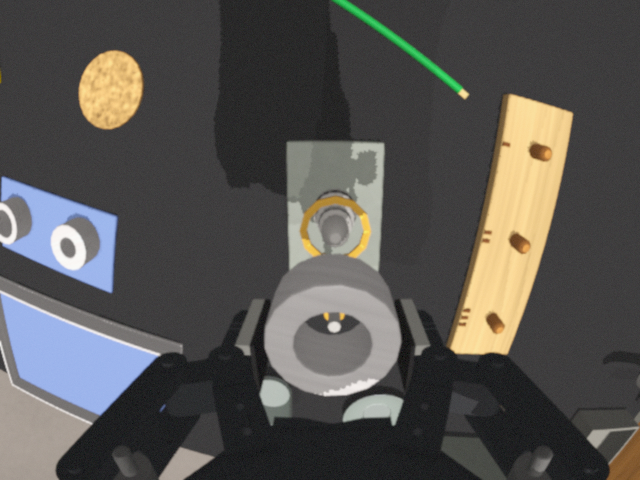

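```bash
cat > fit.py <<'E'
from h import *
from scipy.optimize import least_squares
def fit(W,pts,R,p0,zfix=None):
    rs=[ray(W,p,True) for p in pts]
    def f(p):
        z=p[2] if zfix is None else zfix
        P=np.array([atz(r,z)[:2] for r in rs]);return (np.hypot(*(P-p[:2]).T)-R)*1e3
    s=least_squares(f,p0,loss="soft_l1",f_scale=.4)
    return s.x.round(4),np.median(abs(f(s.x))).round(2)
E
python3 - <<'E'
from fit import *
W=bot.grab_frame("wrist");I=W["pixels"];hsv=cv2.cvtColor(I,cv2.COLOR_RGB2HSV)
m=((hsv[...,0]<28)&(hsv[...,1]>130)&(hsv[...,2]>100)).astype(np.uint8)
m[:185]=0;m[275:]=0;m[:,:290]=0;m[:,385:]=0
cs,_=cv2.findContours(m,cv2.RETR_EXTERNAL,cv2.CHAIN_APPROX_NONE);q=np.vstack(cs)[:,0];h=cv2.convexHull(q)[:,0].astype(float)
h=h[h[:,1]<258];print("ring n",len(h),h.min(0),h.max(0))
for z in (.084,.087,.09): print(z,fit(W,h,.0265,[.516,.076],z))
print("free",fit(W,h,.0265,[.516,.076,.087]))
g=cv2.cvtColor(I,cv2.COLOR_RGB2GRAY)
u=np.hstack([cv2.resize(I[170:270,270:400],None,fx=4,fy=4)]);
cv2.imwrite("pics/m.png",np.hstack([cv2.resize(I[180:270,280:390,::-1],None,fx=4,fy=4,interpolation=cv2.INTER_CUBIC)[:360],cv2.resize(I[250:400,255:415,::-1],None,fx=2.25,fy=2.4,interpolation=cv2.INTER_CUBIC)]))
E
```

```text
ring n 21 [301. 196.] [370. 257.]
0.084 (array([0.5166, 0.0772]), np.float64(0.24))
0.087 (array([0.5157, 0.0768]), np.float64(0.19))
0.09 (array([0.515 , 0.0764]), np.float64(0.38))
free (array([0.5163, 0.0771, 0.085 ]), np.float64(0.18))
```

View pics/m.png

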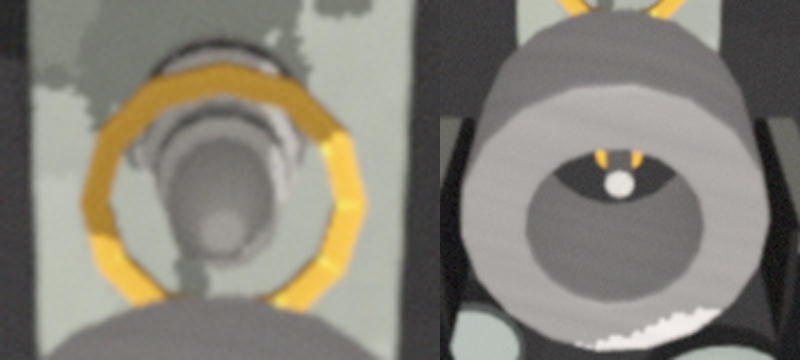

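Run:
```python
from fit import *
W=bot.grab_frame("wrist");s=bot.observe();print(s["position"],s["force"])
o=[(264.3,339.6),(401.2,339.6),(332.8,285.4),(332.8,395.8)]
i=[(293.2,343),(371.9,343),(332.5,312.5),(332.5,375.8)]
for z in (.233,.237,.241):
    print(z,fit(W,o,.027,[.515,.075],z),fit(W,i,.015,[.515,.075],z))
print(fit(W,o,.027,[.515,.075,.237]))
```

```text
[0.51557409 0.07545853 0.21136951] [-0.77735503  0.40435141 -1.03622179]
0.233 (array([0.5177, 0.0756]), np.float64(0.19)) (array([0.5174, 0.0755]), np.float64(0.57))
0.237 (array([0.5152, 0.075 ]), np.float64(0.64)) (array([0.5148, 0.0748]), np.float64(0.06))
0.241 (array([0.5134, 0.0745]), np.float64(1.41)) (array([0.5121, 0.0741]), np.float64(0.44))
(array([0.5171, 0.0755, 0.2338]), np.float64(0.05))
```

Call:
carry_out:
  rows:
    - [[-0.001,0.0015,0.03,0],[-0.001,0.0015,0.06,0],[-0.001,0.0015,0.08,0],[-0.001,0.0015,0.09,0],[-0.001,0.0015,0.094,0],[-0.001,0.0015,0.094,0],[-0.001,0.0015,0.094,0]]

```text
clock: 8.52
position: [0.5167, 0.0776, 0.1182]
tool_rot: [-3.142, 0.001, -2.892]
force: [-1.1, -0.9, -0.8]
grip_width: 0.0529
finger_force: 53.1
```

Run:
```python
from h import *
s=bot.observe();print(s["position"],s["force"])
W=bot.grab_frame("wrist");I=W["pixels"]
S=bot.grab_frame("scene");print([(q["position"],q["conf"]) for q in bot.spot_point(S,"pointer_top")])
a=cv2.resize(I[200:410,240:430,::-1],(400,442));b=cv2.resize(S["pixels"][240:350,300:400,::-1],(400,442),interpolation=cv2.INTER_CUBIC)
cv2.imwrite("pics/m2.png",np.hstack([a,b]))
```

```text
[0.51673351 0.07756579 0.11820952] [-1.06760715 -0.86165334 -0.75758683]
[([354.2, 278.3], 0.63), ([352.4, 291.0], 0.23)]
```

View pics/m2.png

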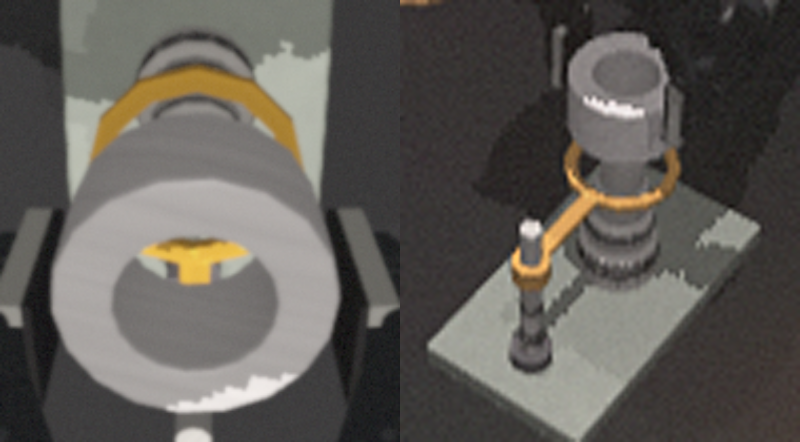

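The collar is laterally centred over the mandrel in both views: the wrist crop has the collar centre at 196 and the mandrel at 197. Descend in steps.

Call:
carry_out:
  rows:
    - [[0,0,0.006,0],[0,0,0.012,0],[0,0,0.018,0],[0,0,0.022,0],[0,0,0.022,0],[0,0,0.022,0]]

```text
clock: 9.17
position: [0.516, 0.0775, 0.0949]
tool_rot: [-3.142, -0.001, -2.892]
force: [-0.4, 0.6, -0.4]
grip_width: 0.0528
finger_force: 53.1
```

Call:
carry_out:
  rows:
    - [[0,0,0.002,0],[0,0,0.004,0],[0,0,0.006,0],[0,0,0.008,0],[0,0,0.008,0]]

```text
clock: 9.58
position: [0.5163, 0.0775, 0.0871]
tool_rot: [-3.142, 0.0, -2.892]
force: [0.3, -0.6, -0.5]
grip_width: 0.053
finger_force: 53.2
```

Call:
carry_out:
  rows:
    - [[0,0,0.002,0],[0,0,0.004,0],[0,0,0.004,0]]

```text
clock: 9.83
position: [0.5162, 0.0775, 0.083]
tool_rot: [-3.142, 0.0, -2.892]
force: [0.7, -0.1, -1.2]
grip_width: 0.0531
finger_force: 53.2
```

Run:
```python
from h import *
s=bot.observe();print(s["position"],s["force"],s["joint_efforts"])
W=bot.grab_frame("wrist");I=W["pixels"]
S=bot.grab_frame("scene");print([(q["position"],q["conf"]) for q in bot.spot_point(S,"pointer_top")])
a=cv2.resize(I[200:410,240:430,::-1],(400,442));b=cv2.resize(S["pixels"][240:350,300:400,::-1],(400,442),interpolation=cv2.INTER_CUBIC)
cv2.imwrite("pics/m3.png",np.hstack([a,b]))
```

```text
[0.51619271 0.07754765 0.08301844] [ 0.72190928 -0.14934914 -1.24750221] [-8.74610385e-03 -8.47658372e+01  3.85875240e+00 -2.34371728e+01
 -2.16195564e-03 -9.11186304e-03  3.54225209e-03]
[([355.9, 279.8], 0.79)]
```

View pics/m3.png

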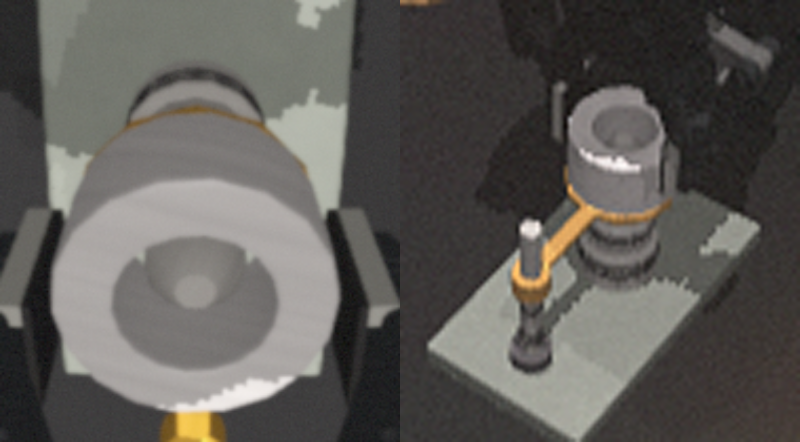

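The collar's underside is on the brass ring, and the mandrel tip is centred in the bore. I continue down, watching the force.

Call:
carry_out:
  rows:
    - [[0,0,0.002,0],[0,0,0.004,0],[0,0,0.006,0]]

```text
clock: 10.23
position: [0.5161, 0.0775, 0.0772]
tool_rot: [-3.142, -0.0, -2.892]
force: [-2.0, -0.2, 3.2]
grip_width: 0.0531
finger_force: 53.6
```

Call:
carry_out:
  rows:
    - [[0,0,0.0015,0],[0,0,0.003,0],[0,0,0.0045,0]]

```text
clock: 10.48
position: [0.5161, 0.0775, 0.0726]
tool_rot: [-3.142, -0.0, -2.892]
force: [-1.6, 0.2, 4.7]
grip_width: 0.0535
finger_force: 53.6
```

Call:
carry_out:
  rows:
    - [[0,0,0.001,0],[0,0,0.002,0],[0,0,0.003,0]]

```text
clock: 10.73
position: [0.5161, 0.0775, 0.0697]
tool_rot: [-3.142, -0.0, -2.892]
force: [-2.5, -0.4, 3.4]
grip_width: 0.0532
finger_force: 53.6
```

Call:
carry_out:
  rows:
    - [[0,0,0.001,0],[0,0,0.002,0],[0,0,0.003,0]]

```text
clock: 10.98
position: [0.5161, 0.0775, 0.0667]
tool_rot: [-3.142, -0.0, -2.892]
force: [-2.3, -1.6, 4.0]
grip_width: 0.0531
finger_force: 53.6
```

Call:
carry_out:
  rows:
    - [[0,0,0.0007,0],[0,0,0.0014,0],[0,0,0.002,0]]

```text
clock: 11.23
position: [0.5161, 0.0775, 0.0647]
tool_rot: [-3.142, -0.0, -2.892]
force: [-3.3, -0.5, 4.0]
grip_width: 0.0532
finger_force: 53.6
```

Call:
carry_out:
  rows:
    - [[0,0,0.0005,0],[0,0,0.001,0]]

```text
clock: 11.4
position: [0.5161, 0.0775, 0.0637]
tool_rot: [-3.142, -0.0, -2.892]
force: [-2.8, -0.5, 4.2]
grip_width: 0.053
finger_force: 53.6
```

Call:
carry_out:
  rows:
    - [[0,0,0.0005,0],[0,0,0.001,0]]

```text
clock: 11.57
position: [0.5162, 0.0775, 0.0628]
tool_rot: [-3.142, 0.0, -2.892]
force: [-1.9, 0.3, 4.2]
grip_width: 0.0533
finger_force: 53.6
```

Call:
carry_out:
  rows:
    - [[0,0,0.0005,0],[0,0,0.001,0]]

```text
clock: 11.73
position: [0.5162, 0.0776, 0.0618]
tool_rot: [3.142, 0.0, -2.892]
force: [-2.7, -1.2, 4.6]
grip_width: 0.0534
finger_force: 53.6
```

Call:
carry_out:
  rows:
    - [[0,0,0.0005,0],[0,0,0.001,0]]

```text
clock: 11.9
position: [0.5164, 0.0776, 0.0609]
tool_rot: [-3.142, 0.0, -2.892]
force: [-2.1, -0.2, 8.0]
grip_width: 0.0529
finger_force: 53.8
```

Call:
carry_out:
  rows:
    - [[0,0,0.0005,0],[0,0,0.001,0]]

```text
clock: 12.07
position: [0.5169, 0.0777, 0.0602]
tool_rot: [-3.142, 0.002, -2.892]
force: [-1.2, 0.3, 13.8]
grip_width: 0.053
finger_force: 54.3
```

Run:
```python
from h import *
S=bot.grab_frame("scene");print([(q["position"],q["conf"]) for q in bot.spot_point(S,"pointer_top")],[(q["position"],q["conf"]) for q in bot.spot_point(S,"collar_a_mid")])
T=np.linalg.inv(S["pose"])
for z in (.054,.06,.066,.072,.081,.088):
    p=T@np.array([.5162,.077,z,1]);q=np.array(S["K"])@p[:3];print(z,(q/q[2])[:2].round(1))
```

```text
[([355.0, 290.5], 0.55)] [([235.7, 249.7], 0.93), ([353.6, 288.6], 0.36)]
0.054 [354.2 290.3]
0.06 [354.3 288.2]
0.066 [354.4 286.1]
0.072 [354.5 284. ]
0.081 [354.7 280.8]
0.088 [354.8 278.2]
```

Force rises at TCP z 0.0605, which puts the underside at about 0.054, so this is step two; the pointer pixel fits 0.054 as well. I hold briefly, then lift.

Call:
carry_out:
  rows:
    - [[0,0,0,0],[0,0,0,0],[0,0,0,0]]

```text
clock: 12.47
position: [0.517, 0.0778, 0.0602]
tool_rot: [3.142, 0.002, -2.892]
force: [-0.2, 1.1, 9.1]
grip_width: 0.0529
finger_force: 54.1
```

Call:
carry_out:
  rows:
    - [[0.0005,0,-0.005,0],[0.0005,0,-0.015,0],[0.0005,0,-0.03,0],[0.0005,0,-0.06,0],[0.0005,0,-0.1,0],[0.0005,0,-0.14,0],[0.0005,0,-0.14,0],[0.0005,0,-0.14,0]]

```text
clock: 13.13
position: [0.5166, 0.0776, 0.2025]
tool_rot: [3.142, 0.004, -2.892]
force: [-0.2, -0.3, -1.6]
grip_width: 0.0529
finger_force: 53.6
```

```bash
python3 w.py w5 peg_one peg_two peg_three pointer_top
python3 - <<'E'
from h import *
S=bot.grab_frame("scene");print([(q["position"],q["conf"]) for q in bot.spot_point(S,"pointer_top")],[(q["position"],q["conf"]) for q in bot.spot_point(S,"collar_a_mid")])
E
```

```text
{'clock': 13.1333, 'qpos': [-0.3072, 0.3939, 0.0582, 1.9059, -0.0301, 0.8383, 1.5869], 'position': [0.5166, 0.0776, 0.2025], 'tool_rot': [3.1415, 0.0044, -2.8921], 'force': [-0.1612, -0.3433, -1.5714], 'grip_width': 0.0529}
peg_one [538. 149.] 0.95 at z: [0.4067 0.2556 0.016 ]
peg_two [518. 239.] 0.61 at z: [0.4987 0.2687 0.016 ]
peg_three [491. 321.] 0.63 at z: [0.5959 0.2793 0.016 ]
pointer_top [332. 221.] 0.29 at z: [0.5085 0.0748 0.087 ]
[([355.0, 292.0], 0.74)] [([232.7, 251.2], 0.87)]
```

Call:
carry_out:
  rows:
    - [[-0.032,0.189,0,0],[-0.032,0.189,0,0],[-0.032,0.189,0,0],[-0.032,0.189,0,0],[-0.032,0.189,0,0],[-0.032,0.189,0.03,0],[-0.032,0.189,0.06,0],[-0.032,0.189,0.09,0],[-0.032,0.189,0.09,0],[-0.032,0.189,0.09,0]]

```text
clock: 14.37
position: [0.4994, 0.268, 0.109]
tool_rot: [-3.141, -0.003, -2.892]
force: [-0.1, -0.1, -0.7]
grip_width: 0.0528
finger_force: 53.6
```

```bash
python3 w.py w6 peg_one peg_two peg_three pointer_top
```

```text
{'clock': 14.3667, 'qpos': [-0.6074, 0.5916, 0.0144, 1.856, -0.0125, 0.6971, 1.2344], 'position': [0.4994, 0.268, 0.109], 'tool_rot': [-3.1405, -0.0029, -2.8921], 'force': [-0.13, -0.0664, -0.6793], 'grip_width': 0.0528}
peg_one [355. 101.] 0.98 at z: [0.4051 0.2578 0.016 ]
peg_two [336. 247.] 0.57 at z: [0.5014 0.2704 0.016 ]
pointer_top [352. 102.] 0.18 at z: [0.4099 0.2533 0.087 ]
```

Call:
carry_out:
  rows:
    - [[-0.002,0.001,0.02,0],[-0.002,0.001,0.04,0],[-0.002,0.001,0.055,0],[-0.002,0.001,0.065,0],[-0.002,0.001,0.073,0],[-0.002,0.001,0.08,0],[-0.002,0.001,0.08,0]]

```text
clock: 15.2
position: [0.5016, 0.2698, 0.0292]
tool_rot: [-3.141, -0.001, -2.892]
force: [-0.5, 0.3, -1.7]
grip_width: 0.0529
finger_force: 53.5
```

Call:
carry_out:
  rows:
    - [[0,0,0.002,0],[0,0,0.004,0],[0,0,0.005,0],[0,0,0.005,0]]

```text
clock: 15.53
position: [0.5018, 0.27, 0.025]
tool_rot: [3.142, 0.0, -2.892]
force: [0.2, 0.1, -0.6]
grip_width: 0.0531
finger_force: 53.5
```

Call:
carry_out:
  rows:
    - [[0,0,0.001,0],[0,0,0.0015,0],[0,0,0.0015,0]]

```text
clock: 15.78
position: [0.5017, 0.2699, 0.0233]
tool_rot: [-3.142, 0.0, -2.892]
force: [0.3, 0.5, -0.7]
grip_width: 0.0531
finger_force: 53.5
```

Call:
carry_out:
  rows:
    - [[0,0,0.0005,0],[0,0,0.001,0],[0,0,0.001,0]]

```text
clock: 16.03
position: [0.5018, 0.2699, 0.0226]
tool_rot: [3.142, 0.0, -2.892]
force: [-2.4, -1.3, 5.7]
grip_width: 0.0528
finger_force: 54.3
```

The collar touches the board at the expected height. Release and back off.

Call:
carry_out:
  rows:
    - [[0,0,0,0],[0,0,0,0],[0,0,0,0],[0,0,0,0],[0,0,0,0],[0,0,0,0],[0,0,0,0]]
  grip: 0.0854

```text
clock: 16.62
position: [0.5017, 0.2699, 0.0223]
tool_rot: [-3.142, -0.0, -2.892]
force: [-0.3, 0.4, 0.5]
grip_width: 0.0853
finger_force: 0.0
```

Call:
carry_out:
  rows:
    - [[0,0,-0.02,0],[0,0,-0.06,0],[0,0,-0.1,0],[0,0,-0.14,0],[0,0,-0.18,0],[0,0,-0.2,0],[0,0,-0.2,0],[0,0,-0.2,0]]

```text
clock: 17.28
position: [0.502, 0.2702, 0.2234]
tool_rot: [3.141, 0.002, -2.892]
force: [-0.6, 0.9, -0.4]
grip_width: 0.0856
finger_force: 0.0
```

```bash
python3 w.py w7 collar_a_mid peg_one peg_two peg_three pointer_top
python3 - <<'E'
from h import *
S=bot.grab_frame("scene");T=bot.grab_frame("top")
for l in ("collar_a_mid","pointer_top"):
  for q in bot.spot_point(S,l):
    for w in bot.spot_point(T,l):
      p,e=tri([ray(S,q["position"]),ray(T,w["position"])])
      if e<.006: print(l,p.round(4),round(e,4),q["conf"],w["conf"])
W=bot.grab_frame("wrist")
for q in bot.spot_point(W,"collar_a_mid"): print(atz(ray(W,q["position"],True),.032).round(4),q["conf"])
E
```

```text
{'clock': 17.2833, 'qpos': [-0.6161, 0.4419, 0.0254, 1.7604, -0.0135, 0.9373, 1.2351], 'position': [0.502, 0.2702, 0.2234], 'tool_rot': [3.1408, 0.0021, -2.892], 'force': [-0.6292, 0.9283, -0.4396], 'grip_width': 0.0856}
peg_one [345. 105.] 0.84 at z: [0.4083 0.2576 0.016 ]
peg_one [137. 178.] 0.2 at z: [0.5232 0.0643 0.016 ]
peg_two [332. 201.] 0.61 at z: [0.5002 0.2692 0.016 ]
peg_three [320. 288.] 0.71 at z: [0.5948 0.2795 0.016 ]
collar_a_mid [ 0.6189 -0.2019  0.0214] 0.0044 0.65 0.84
pointer_top [0.5142 0.0765 0.0577] 0.0023 0.71 0.81
```

Run:
```python
from fit import *
W=bot.grab_frame("wrist");I=W["pixels"];hsv=cv2.cvtColor(I,cv2.COLOR_RGB2HSV)
m=((hsv[...,1]<45)&(hsv[...,2]>95)).astype(np.uint8);m[:140]=0;m[290:]=0;m[:,:270]=0;m[:,400:]=0
n,l,st,c=cv2.connectedComponentsWithStats(m);k=1+st[1:,4].argmax();print(st[k],c[k])
h=cv2.convexHull(cv2.findContours((l==k).astype(np.uint8),cv2.RETR_EXTERNAL,cv2.CHAIN_APPROX_NONE)[0][0])[:,0].astype(float)
h=h[h[:,1]>st[k][1]+st[k][3]*.5]
print(fit(W,h,.027,[.5,.269],.048),fit(W,h,.027,[.5,.269,.048]))
```

```text
[ 303  177   60   63 2358] [332.24257846 209.25021204]
(array([0.5005, 0.269 ]), np.float64(0.12)) (array([0.5032, 0.2697, 0.0406]), np.float64(0.07))
```

The collar is centred on peg two at (0.5005, 0.269) with its top at about 0.048, so it is seated flat. I'll hand in.

```bash
python3 -c "from workcell import bot;print(bot.job_done())"
```

```text
the job is handed in; nothing more can be done
None
```

The collar stopped on step two, so its bore is 30 mm, and it now stands on the two-bar peg with the pointer left at step two; the job is handed in, with no verdict returned.

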